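# Hold the self-closing tea drawer open at its line

## Robot

A 7-joint arm with a two-finger parallel gripper is mounted at the origin on the work surface. World frame = base frame: x ahead of the robot, y to its left, z up, the work surface at z = 0. Lengths are in m, angles in rad, forces in N, time in s.
With the tool pointing down it reaches from about 0.4 to 0.85 m from the base axis. Payload 10.4 kg.
Tool frame: the origin (TCP) lies midway between the tips of the shut fingers; the grasp point (between the pads) lies 19 mm behind it (r.tcp_to_grasp is the z of the grasp point in the tool frame, in m); z points along the fingers, x is the direction in which the jaws open and shut, and the axes are right-handed (so a half turn about z gives the same grasp; the last joint's range is limited). The gripper opens to 87 mm and grips with 3 to 60 N. Pads are 19 mm wide; open, the fingers measure 117 mm over their backs; the gripper's body (75 mm by 190 mm) begins 51 mm behind the grasp point.
Start: joints at [1.306, 0.332, -0.065, 1.46, 0.022, 1.35, -0.088], TCP at [0.15, -0.607, 0.223] pointing down, gripper open.
Joint ranges: [-2.6, 2.6], [-0.5, 2.12], [-1.47, 1.34], [0.16, 2.42], [-1.27, 4.41], [0.06, 2.06], [-2.6, 2.6]. Speed limits (rad/s): [2.22, 2.22, 2.79, 2.79, 3.14, 3.14, 3.14].

## Interface

Orientations are given as a unit quaternion [x, y, z, w].
In Python, from bench import r, camera, close_job gives the robot as it stands. The module is installed in compiled form; this text tells all that it offers.
- The arm moves only by the shell command python3 -m crank 'ROWS' [FORCE]. ROWS is JSON, a list of rows, each an object of numbers: "x", "y", "z": the shift along the tool's x, y, z scaled (see below); "ax", "ay", "az": the turn, a rotation vector about the tool's x, y, z scaled (see below); "claw": the closure, from -1 (fully open) to 1 (shut), so that 0 is half open. A call has exactly 5 rows; each row is the pose to reach, as a shift and turn from the pose commanded when the call began, along the tool's axes at that moment; what a row does not reach only later rows make up. The controller multiplies each number of a shift by 1 m and each number of a turn by 2 rad. A row lasts 1/12 s, in which the tool goes at most 41.7 mm and 7.16 degrees, less where a joint would pass 70% of its speed; a pose out of reach is approached as far as the arm can. A call with a number of a shift or a turn outside -1 to 1 is refused whole. A call with a gripper value outside its range is refused whole. The fingers move at their own pace and stop on an object; FORCE is the grip in N (left out, the last holds). Time passes only in rows, so rows that repeat a pose let the fingers close, or fill a call up. It gives the time, the measured TCP pose, the force and the opening at its end, in the units of the state.
- r.read_state(): the state, without advancing time (a new reading comes with each control period).
- camera(name): name is "side" or "top"; returns a dict with "color" (400x640x3 uint8, blue, green, red), "fx", "fy", "cx", "cy" (pixels), "eye" and "orientation" of the camera in the world. Camera axes: x right, y down, z forward; pixel columns grow to the right and rows downward; lengths in m; the calibration is good to about 2 mm. A picture is of the moment at which its call begins. There is no depth.
- close_job(): hands the job in, once; it reports no verdict.
The state is a dict: "time": time; "joint_positions": joint angles; "joint_vel": joint speeds; "joint_torque": joint torques, N m; "ee_pos": TCP position; "eef_rot": TCP orientation; "ft_force": force on the tool from outside, world axes, zero at the start; "torque": the same for the moment, N m; "width": finger opening in m.
Only numpy, scipy, OpenCV 4.12 (cv2) and the standard library are available. Lean on these libraries where they do the work, as an engineer would, in place of code of your own. Each camera call takes 0.05 s, during which the arm holds its last target. There are 200 camera calls.

## Task

The tall tea canister stands in the way of the tea cabinet's upper drawer: lift it over to the free end of the slatted tea tray and leave it standing there. Then pull the upper drawer out by its knob until the brass line inlaid across the drawer is just level with the front edge of the cabinet's top, and hold it there against its closing spring so that I can take out the tins; finish still gripping the knob and holding the drawer at the line. Leave the rest of the tea things, the lower drawer and the door as they are.

Things in the scene. Friction and masses are not known exactly. Their poses are not given: they have to be found in the camera images.
- canister: tall white lidded ceramic tea canister, a plain upright cylinder 58 mm across and 130 mm high, about 0.3 kg; it stands on the bench right in front of the upper drawer (its top is 18 mm higher than the drawer front's lower edge), its axis 185 to 225 mm in front of the middle of the cabinet. Origin: centre of its underside, z up
- cabinet: cherry-wood cabinet, 200 deep, 320 wide, 185 mm high, fixed; two drawers one above the other in its left half (seen from the front), swing door in its right. Origin: centre of underside; own -x points out of its front, +y to the drawers' side, z up. Shut drawer and door fronts stand at own x = -116 mm, their knobs 35 mm further out; front edge of the 12 mm thick top board at own x = -108 mm
- tea_drawer (a joint): how far the upper drawer is out, m: 0 shut, 0.110 with its brass line level with the front edge of the cabinet's top board, 0.150 at the stop. A spring pulls it shut with 4 N at 0 growing by 40 N/m (about 8.5 N at the line), lightly damped; let go, it runs shut. It slides straight along the cabinet's own -x. Drawer front 148 mm wide, 69 high, lower edge 112 mm above the bench
- knob (a point): centre of the upper drawer's brass knob: a round head 26 mm in diameter, 20 mm long, its axis level and square to the drawer front, 148 mm above the bench (37 mm below the cabinet's top), this point 25 mm out from the drawer front; neck 12 mm thick, 15 mm long. Clear at both sides. Axes as the cabinet's: -x is the way the drawer comes out
- line (a point): middle of the brass line inlaid across the tops of the upper drawer's side walls and its rear divider, behind the two tins; 4 mm wide, 127 mm long, 171 mm above the bench; 110 mm behind the front edge of the cabinet's top board when shut, hidden until the drawer comes out. Axes as the cabinet's
- front_edge (a point): the point straight below the front edge of the cabinet's top board, over the middle of the upper drawer at the line's height (fixed); the line coincides with it when the drawer is rightly out. Axes as the cabinet's
- tray: bamboo tea tray with a flat slatted top, 240 mm (its own x) by 380 mm (its own y) by 45 mm high, fixed to the bench. Origin: centre of its underside. Teapot and cups stand on its +y part, its -y end is free
- free_end (a point): centre of the free end of the tray, on the tray's top face (45 mm above the bench), 115 mm from the tray's middle along its own -y; nothing stands within 75 mm of it. Axes as the tray's
- teapot: terracotta teapot on the tray, body 110 mm across, 109 mm high, spout and handle reaching 95 mm to either side; leave alone. Origin: centre of its underside
- cup_a: white porcelain tea cup, 64 mm across, 42 mm high, on the tray; leave alone. Origin: centre of its underside
- cup_b: another such cup on the tray; leave alone. Origin: centre of its underside
- pitcher: glass pitcher with a handle, 76 mm across, 95 mm high, on the bench; leave alone. Origin: centre of its underside
- jar: low white jar with a knobbed wooden lid, 72 mm across, 88 mm high, standing before the cabinet door; leave alone. Origin: centre of its underside
- tong: bamboo tea tong lying on the bench, 165 mm long, 11 mm high; leave alone. Origin: its middle, on the bench, long axis x
- scoop: open bamboo tea scoop dish, 130 mm by 48 mm by 20 mm, on the bench; leave alone. Origin: centre of its underside, long axis x
- vase: small bud vase on the cabinet's top above the door, 52 mm across, 70 mm high with a twig to 130 mm; leave alone. Origin: centre of its underside
- low_drawer (a joint): how far the lower drawer is pulled out, m; 0 shut, its knob 86 mm below the upper one; leave it shut
- door (a joint): opening angle of the swing door, rad; 0 shut on its magnet, hinged at its right side; leave it shut

How it is judged:
On the way, in this order (a step that is already met when the one before it is completed fails the run):
1. the canister stands upright and released on the free end of the tray, the drawer still shut (x of canister in the frame of tray between -0.095 and 0.095 m and y of canister in the frame of tray between -0.165 and -0.04 m and z of canister in the frame of tray between 0.04 and 0.049 m and angle between canister's own z axis and vertical below 0.05 rad and linear speed of canister below 0.02 m/s and contact force between the fingers and canister below 0.1 N and value of joint tea_drawer below 0.01 m), for 0.2 s.
2. the fingers hold the upper drawer still with its line level with the front edge of the cabinet's top (value of joint tea_drawer between 0.103 and 0.117 m and velocity of joint tea_drawer between -0.01 and 0.01 m/s and contact force between the fingers and tea_drawer above 2 N), for 1 s.
At the end, for the whole second after the job is handed in: The upper drawer stands still 103 to 117 mm out (line within 7 mm of the top's front edge), held at its knob by the fingers (grasp point within 40 mm, over 2 N); the canister stands upright, at rest, wholly on the tray's free half; lower drawer and door are shut (all of step 2 and distance between the grasp point and knob below 0.04 m and x of canister in the frame of tray between -0.095 and 0.095 m and y of canister in the frame of tray between -0.165 and -0.04 m and z of canister in the frame of tray between 0.04 and 0.049 m and angle between canister's own z axis and vertical below 0.05 rad and linear speed of canister below 0.02 m/s and value of joint low_drawer below 0.01 m and value of joint door below 0.05 rad); the arm keeps its last pose, push and grip.
It fails at once if the drawer is driven against the canister (contact force between tea_drawer and canister above 1 N).
It fails at once if the canister is tipped over (angle between canister's own z axis and vertical above 0.5 rad).
It fails at once if the lower drawer or the door is opened (value of joint low_drawer above 0.02 m or value of joint door above 0.1 rad).
It fails at once if one of the other tea things is shifted by more than 25 mm or tipped (distance of any of teapot, cup_a, cup_b, pitcher, jar, tong, scoop, vase from where it was at the start of the episode above 0.025 m or angle between any of teapot, vase, pitcher, jar, cup_a, cup_b's own z axis and vertical above 0.5 rad).
It also fails if it takes over 59 s, if anything falls off the work surface, if the arm or the gripper's body presses on something with over 40 N, if the wrist force passes 120 N, or if a joint passes its speed limit or range.

## Working session

There is one attempt and no reset: what is moved stays moved. The work goes in short steps, Python scripts to look and compute and a shell command to move; the robot and the scene stay as the last step left them, time stands still between calls to the robot, and variables do not carry over. Pictures are saved under pics/ and viewed, about 8 in all and at most 12, crops included, and the job is handed in when it is done.

```bash
mkdir -p pics; python3 - <<'E'
from bench import r,camera
import cv2,numpy as np
s=r.read_state();print({k:np.round(v,3).tolist() for k,v in s.items()}, r.tcp_to_grasp)
for n in("top","side"):
    c=camera(n);cv2.imwrite(f"pics/{n}0.png",c["color"])
    print(n,[np.round(c[k],4).tolist() for k in("fx","fy","cx","cy","eye","orientation")])
E
```

```text
{'time': 0.0, 'joint_positions': [1.306, 0.333, -0.065, 1.461, 0.022, 1.35, -0.089], 'joint_vel': [0.001, 0.001, 0.001, -0.001, 0.002, 0.0, 0.001], 'joint_torque': [0.0, -62.326, 0.025, -38.99, -0.061, 0.04, 0.0], 'ee_pos': [0.15, -0.606, 0.222], 'eef_rot': [0.787, -0.617, -0.001, -0.0], 'ft_force': [1.373, -0.628, 0.278], 'torque': [-0.002, -0.021, 0.065], 'width': 0.087} -0.0187
top [448.3003, 448.3003, 322.943, 201.7033, [0.3791, 0.012, 1.4767], [-0.7012, 0.7095, -0.0486, 0.0511]]
side [492.4702, 492.4702, 319.5971, 204.0847, [0.2811, 0.9998, 0.8075], [-0.1258, 0.8716, -0.4692, 0.0657]]
```

View pics/top0.png

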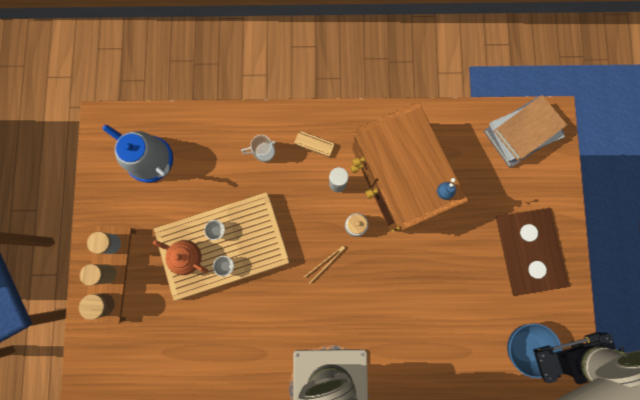

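View pics/side0.png

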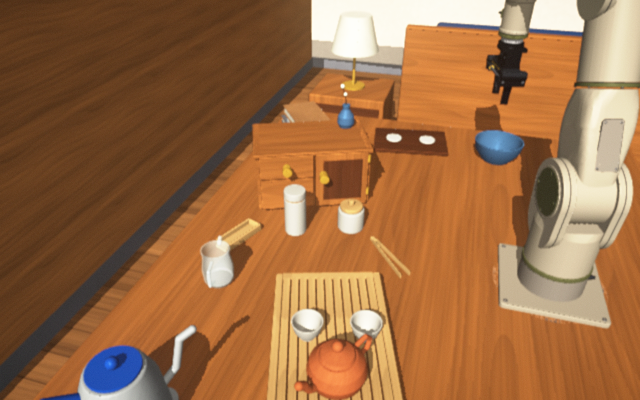

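The top view shows the canister at about (339,178), the cabinet's top face around (410,165) with its front at the lower left, and the tray around (221,246), whose free end is the right part. In the side view the canister is at (295,210). I'll enlarge the top view to get better pixel positions.

```bash
python3 - <<'E'
import cv2
a=cv2.imread("pics/top0.png")[95:305,290:480]
b=cv2.imread("pics/top0.png")[180:305,145:300]
cv2.imwrite("pics/c1.png",cv2.resize(a[:145],None,fx=4,fy=4,interpolation=cv2.INTER_CUBIC))
cv2.imwrite("pics/c2.png",cv2.resize(b,None,fx=4,fy=4,interpolation=cv2.INTER_CUBIC))
E
```

```text
(no output)
```

View pics/c1.png

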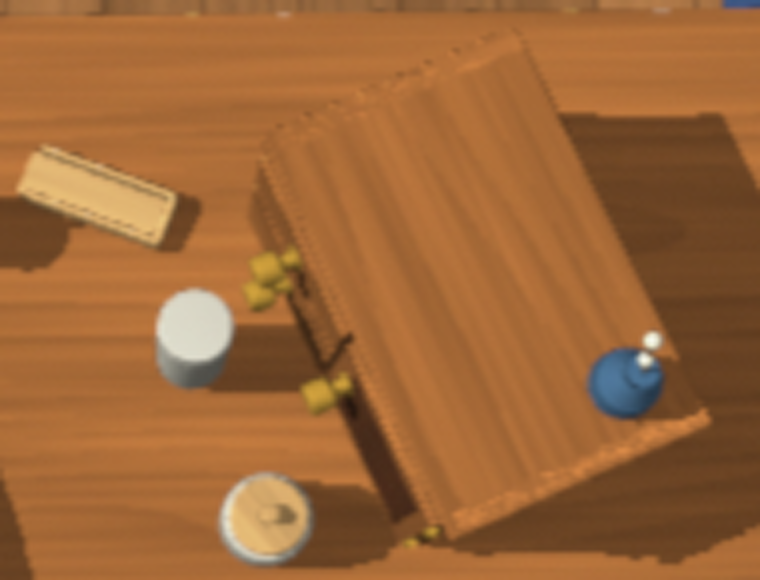

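View pics/c2.png

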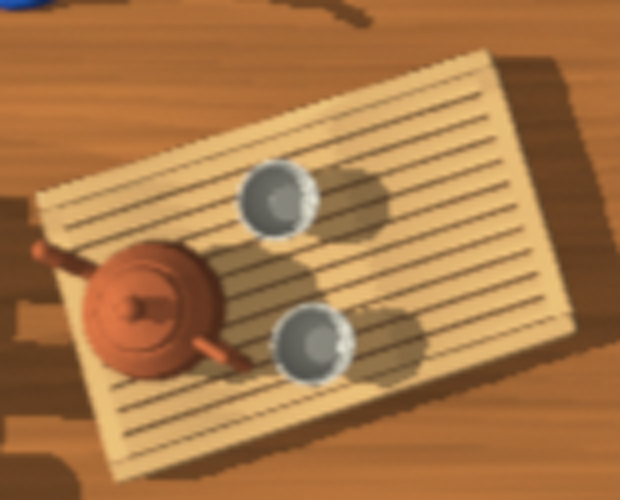

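Crop 1, at 4x with origin (290,95), shows:
- Cabinet top corners at (265,155), (520,32), (708,418) and (450,535).
- Canister lid centre at (195,328).
- Upper knob at (267,267).
- Jar lid at (268,515).

Crop 2, at 4x with origin (145,180), shows the tray corners at (37,193), (488,50), (575,328) and (115,480).

```bash
cat > h.py <<'E'
import numpy as np
from scipy.spatial.transform import Rotation as R
C={"top":(448.3,448.3,322.943,201.703,[0.3791,0.012,1.4767],[-0.7012,0.7095,-0.0486,0.0511]),
"side":(492.47,492.47,319.597,204.085,[0.2811,0.9998,0.8075],[-0.1258,0.8716,-0.4692,0.0657])}
def ray(n,u,v,z):
    fx,fy,cx,cy,e,q=C[n];d=R.from_quat(q).apply([(u-cx)/fx,(v-cy)/fy,1]);e=np.array(e)
    return e+d*(z-e[2])/d[2]
def proj(n,p):
    fx,fy,cx,cy,e,q=C[n];d=R.from_quat(q).inv().apply(np.array(p)-e);return np.array([cx+fx*d[0]/d[2],cy+fy*d[1]/d[2]])
E
python3 - <<'E'
from h import *
np.set_printoptions(precision=4,suppress=True)
f=lambda o,p,z:ray("top",o[0]+p[0]/4,o[1]+p[1]/4,z)
o=(290,95)
A,B,Cc,D=[f(o,p,.185) for p in((265,155),(520,32),(708,418),(450,535))]
print("cab",A,B,Cc,D,np.linalg.norm(B-A),np.linalg.norm(D-A))
yv=(A-D)+(B-Cc);yaw=np.arctan2(-yv[0],yv[1]);xv=(B-A)+(Cc-D);print("yaws",yaw,np.arctan2(xv[1],xv[0]))
print("knob",f(o,(267,267),.148+.006)," can",f(o,(195,328),.13)," jar",f(o,(268,515),.08))
m=(A+D)/2
o=(145,180);T=[f(o,p,.045) for p in((37,193),(488,50),(575,328),(115,480))]
print("tray",np.array(T),np.mean(T,0))
yv=(T[0]-T[1])+(T[3]-T[2]);yv/=np.linalg.norm(yv);print("tray yaxis",yv,"free",np.mean(T,0)-.115*yv)
print("side can base/top",ray("side",295,187,.13),ray("side",294,232,0),proj("side",f((290,95),(195,328),.13)))
E
```

```text
cab [ 0.7655 -0.0858  0.185 ] [ 0.8583 -0.2792  0.185 ] [ 0.564  -0.4035  0.185 ] [ 0.4811 -0.2129  0.185 ] 0.2144605226162885 0.31150884249544425
yaws -1.160951541140114 -1.1414379027442356
knob [ 0.6875 -0.0878  0.154 ]  can [ 0.6461 -0.0335  0.13  ]  jar [ 0.5067 -0.0898  0.08  ]
tray [[0.5031 0.5574 0.045 ]
 [0.6148 0.1966 0.045 ]
 [0.391  0.1264 0.045 ]
 [0.2771 0.4868 0.045 ]] [0.4465 0.3418 0.045 ]
tray yaxis [-0.2984  0.9544  0.    ] free [0.4808 0.232  0.045 ]
side can base/top [ 0.6521 -0.0453  0.13  ] [ 0.6501 -0.0213  0.    ] [295.7091 189.5976]
```

```bash
cat > g.py <<'E'
# python3 g.py x y z toolx_angle : shift & turn numbers to bring TCP there, tool down
import sys; from bench import r; from h import *
s=r.read_state();x,y,z,a=map(float,sys.argv[1:])
Rc=R.from_quat(s["eef_rot"]);c,n=np.cos(a),np.sin(a)
Rt=R.from_matrix(np.array([[c,n,0],[n,-c,0],[0,0,-1]]))
d=Rc.inv().apply(np.array([x,y,z])-s["ee_pos"]);w=(Rc.inv()*Rt).as_rotvec()/2
print("t",round(s["time"],2),"pos",np.round(s["ee_pos"],4),"w",round(s["width"],4),"F",np.round(s["ft_force"],1),"\nshift",np.round(d,4),"turn",np.round(w,4),"rows",round(np.linalg.norm(d)/.0417,1),round(np.linalg.norm(w)*2/.125,1))
E
python3 -m crank '[{"z":-0.04,"claw":-1},{"z":-0.08,"claw":-1},{"z":-0.12,"claw":-1},{"z":-0.16,"claw":-1},{"z":-0.18,"claw":-1}]' 30
python3 g.py 0.35 -0.4 0.4 -0.75
```

```text
t 0.1 pos [ 0.1495 -0.6065  0.2218] w 0.0871 F [ 0.2 -0.  -0.1] 
shift [-0.1527 -0.2441 -0.178 ] turn [-1.000e-04  6.000e-04 -2.895e-01] rows 8.1 4.6schema error: expected keys x, y, z, ax, ay, az, claw
```

```bash

python3 -m crank '[{"x":0,"y":0,"z":-0.04,"ax":0,"ay":0,"az":0,"claw":-1},{"x":0,"y":0,"z":-0.08,"ax":0,"ay":0,"az":0,"claw":-1},{"x":0,"y":0,"z":-0.12,"ax":0,"ay":0,"az":0,"claw":-1},{"x":0,"y":0,"z":-0.16,"ax":0,"ay":0,"az":0,"claw":-1},{"x":0,"y":0,"z":-0.18,"ax":0,"ay":0,"az":0,"claw":-1}]' 30
python3 g.py 0.35 -0.4 0.4 -0.75
```

```text
time: 0.52
ee_pos: [0.1497, -0.6071, 0.4077]
eef_rot: [0.787, -0.617, 0.002, 0.001]
ft_force: [-0.4, -0.2, 0.4]
width: 0.087
t 0.52 pos [ 0.1497 -0.6071  0.4077] w 0.087 F [-0.4 -0.2  0.4] 
shift [-0.1532 -0.244   0.007 ] turn [ 0.0006 -0.0026 -0.2896] rows 6.9 4.6
```

```bash

python3 -m crank '[{"x":-0.022,"y":-0.034,"z":0,"ax":0,"ay":0,"az":-0.058,"claw":-1},{"x":-0.044,"y":-0.068,"z":0,"ax":0,"ay":0,"az":-0.116,"claw":-1},{"x":-0.066,"y":-0.102,"z":0,"ax":0,"ay":0,"az":-0.174,"claw":-1},{"x":-0.088,"y":-0.136,"z":0,"ax":0,"ay":0,"az":-0.232,"claw":-1},{"x":-0.11,"y":-0.17,"z":0,"ax":0,"ay":0,"az":-0.29,"claw":-1}]' 
python3 g.py 0.45 -0.3 0.4 -0.17
```

```text
time: 0.93
ee_pos: [0.2893, -0.4576, 0.4023]
eef_rot: [0.932, -0.363, -0.0, 0.0]
ft_force: [1.1, -1.0, 0.4]
width: 0.0868
t 0.93 pos [ 0.2893 -0.4576  0.4023] w 0.0868 F [ 1.1 -1.   0.4] 
shift [ 0.0117 -0.2247  0.0023] turn [ 0.000e+00  2.000e-04 -2.867e-01] rows 5.4 4.6
```

```bash

python3 -m crank '[{"x":0.002,"y":-0.041,"z":0,"ax":0,"ay":0,"az":-0.058,"claw":-1},{"x":0.004,"y":-0.082,"z":0,"ax":0,"ay":0,"az":-0.116,"claw":-1},{"x":0.006,"y":-0.123,"z":0,"ax":0,"ay":0,"az":-0.174,"claw":-1},{"x":0.008,"y":-0.164,"z":0,"ax":0,"ay":0,"az":-0.232,"claw":-1},{"x":0.01,"y":-0.204,"z":0,"ax":0,"ay":0,"az":-0.287,"claw":-1}]' 
python3 g.py 0.648 -0.033 0.35 0.42
```

```text
time: 1.35
ee_pos: [0.4357, -0.3149, 0.4025]
eef_rot: [0.996, -0.084, -0.0, 0.0]
ft_force: [0.7, -0.1, 0.2]
width: 0.0874
t 1.35 pos [ 0.4357 -0.3149  0.4025] w 0.0874 F [ 0.7 -0.1  0.2] 
shift [ 0.1619 -0.3136  0.0524] turn [ 1.000e-04  1.000e-04 -2.945e-01] rows 8.6 4.7
```

```bash

python3 -m crank '[{"x":0.018,"y":-0.036,"z":0,"ax":0,"ay":0,"az":-0.06,"claw":-1},{"x":0.036,"y":-0.072,"z":0,"ax":0,"ay":0,"az":-0.12,"claw":-1},{"x":0.054,"y":-0.108,"z":0,"ax":0,"ay":0,"az":-0.18,"claw":-1},{"x":0.072,"y":-0.144,"z":0,"ax":0,"ay":0,"az":-0.24,"claw":-1},{"x":0.09,"y":-0.18,"z":0,"ax":0,"ay":0,"az":-0.294,"claw":-1}]' 
python3 g.py 0.648 -0.033 0.28 0.42
```

```text
time: 1.77
ee_pos: [0.5553, -0.1535, 0.4024]
eef_rot: [0.978, 0.208, -0.0, 0.0]
ft_force: [0.6, -1.3, 0.2]
width: 0.087
t 1.77 pos [ 0.5553 -0.1535  0.4024] w 0.087 F [ 0.6 -1.3  0.2] 
shift [ 0.1337 -0.0724  0.1224] turn [ 0.0001  0.0001 -0.0007] rows 4.7 0.0
```

```bash

python3 -m crank '[{"x":0.027,"y":-0.0145,"z":0.024,"ax":0,"ay":0,"az":0,"claw":-1},{"x":0.054,"y":-0.029,"z":0.048,"ax":0,"ay":0,"az":0,"claw":-1},{"x":0.08,"y":-0.0435,"z":0.072,"ax":0,"ay":0,"az":0,"claw":-1},{"x":0.107,"y":-0.058,"z":0.096,"ax":0,"ay":0,"az":0,"claw":-1},{"x":0.134,"y":-0.072,"z":0.122,"ax":0,"ay":0,"az":0,"claw":-1}]' 
python3 g.py 0.648 -0.034 0.16 0.42
python3 - <<'E'
from bench import camera; import cv2,numpy as np
a=camera("top")["color"][100:240,270:420];b=camera("side")["color"][60:250,220:400]
a=cv2.resize(a,(428,400),interpolation=2);b=cv2.resize(b,(372,400),interpolation=2)
cv2.imwrite("pics/p6.png",np.hstack([a,b[:,:372]]))
E
```

```text
time: 2.18
ee_pos: [0.649, -0.0342, 0.2794]
eef_rot: [0.979, 0.205, -0.0, 0.0]
ft_force: [0.3, -0.5, 0.5]
width: 0.087
t 2.18 pos [ 0.649  -0.0342  0.2794] w 0.087 F [ 0.3 -0.5  0.5] 
shift [-0.0009 -0.0006  0.1194] turn [ 0.0001  0.     -0.0036] rows 2.9 0.1
```

View pics/p6.png

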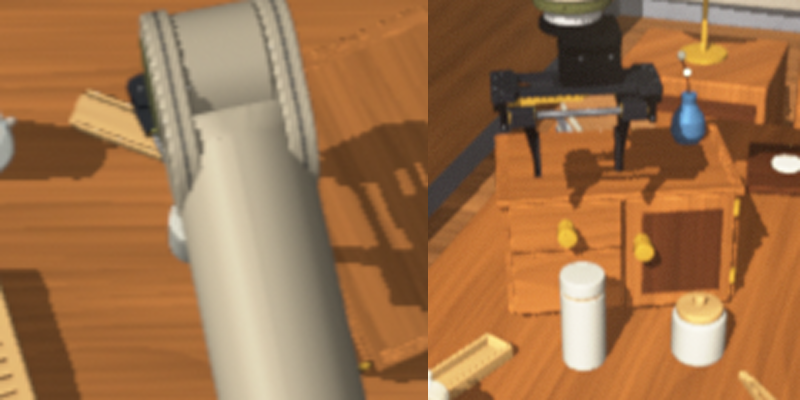

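The side view shows the open fingers centred over the canister: tips at about (538,172) and (622,170) in the crop, lid at (582,275). I'll descend.

```bash

python3 -m crank '[{"x":0,"y":0,"z":0.035,"ax":0,"ay":0,"az":0,"claw":-1},{"x":0,"y":0,"z":0.07,"ax":0,"ay":0,"az":0,"claw":-1},{"x":0,"y":0,"z":0.10,"ax":0,"ay":0,"az":0,"claw":-1},{"x":0,"y":0,"z":0.12,"ax":0,"ay":0,"az":0,"claw":-1},{"x":0,"y":0,"z":0.13,"ax":0,"ay":0,"az":0,"claw":-1}]' 
python3 g.py 0.648 -0.034 0.08 0.42
python3 - <<'E'
from bench import camera; import cv2,numpy as np
from h import proj
b=camera("side")["color"][100:250,220:400]
cv2.imwrite("pics/p7.png",cv2.resize(b,None,fx=4,fy=4,interpolation=2))
E
```

```text
time: 2.7
ee_pos: [0.6468, -0.0364, 0.1474]
eef_rot: [0.979, 0.205, -0.002, -0.0]
ft_force: [0.7, -0.8, -0.3]
width: 0.0871
t 2.7 pos [ 0.6468 -0.0364  0.1474] w 0.0871 F [ 0.7 -0.8 -0.3] 
shift [ 0.0023 -0.0016  0.0674] turn [-0.0007  0.0019 -0.0038] rows 1.6 0.1
```

View pics/p7.png

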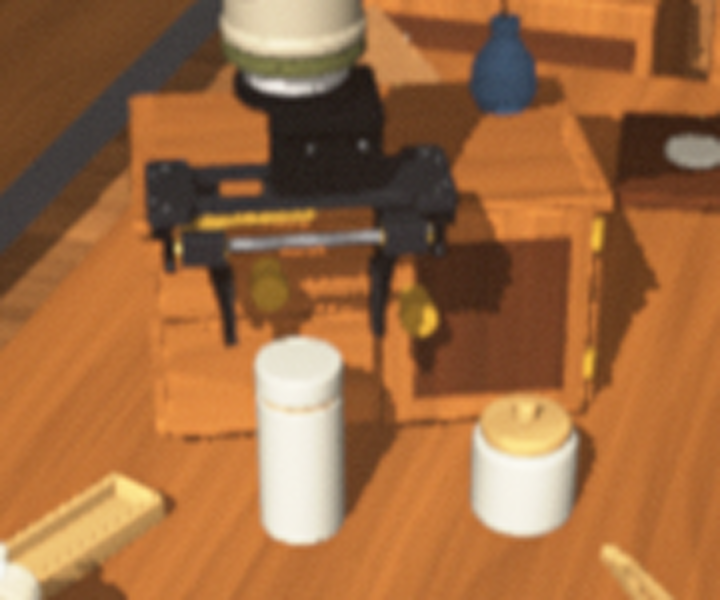

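The fingers straddle the canister, tips at crop (231,343) and (378,336) and lid centre at (300,360). I'll finish the descent and close.

```bash

python3 -m crank '[{"x":0.001,"y":-0.001,"z":0.02,"ax":0,"ay":0,"az":0,"claw":-1},{"x":0.001,"y":-0.002,"z":0.04,"ax":0,"ay":0,"az":0,"claw":-1},{"x":0.001,"y":-0.002,"z":0.056,"ax":0,"ay":0,"az":0,"claw":-1},{"x":0.001,"y":-0.002,"z":0.068,"ax":0,"ay":0,"az":0,"claw":-1},{"x":0.001,"y":-0.002,"z":0.068,"ax":0,"ay":0,"az":0,"claw":-1}]' 
python3 -m crank '[{"x":0,"y":0,"z":0,"ax":0,"ay":0,"az":0,"claw":0},{"x":0,"y":0,"z":0,"ax":0,"ay":0,"az":0,"claw":0.5},{"x":0,"y":0,"z":0,"ax":0,"ay":0,"az":0,"claw":1},{"x":0,"y":0,"z":0,"ax":0,"ay":0,"az":0,"claw":1},{"x":0,"y":0,"z":0,"ax":0,"ay":0,"az":0,"claw":1}]' 30
python3 g.py 0.648 -0.034 0.08 0.42
```

```text
time: 3.17
ee_pos: [0.6478, -0.0337, 0.0812]
eef_rot: [0.979, 0.205, -0.001, -0.0]
ft_force: [-0.6, 0.2, -0.5]
width: 0.0871
time: 3.58
ee_pos: [0.6489, -0.0332, 0.0833]
eef_rot: [0.979, 0.205, 0.001, 0.0]
ft_force: [-1.0, 1.2, -0.3]
width: 0.0611
t 3.58 pos [ 0.6489 -0.0332  0.0833] w 0.0611 F [-1.   1.2 -0.3] 
shift [-0.0012  0.0004  0.0033] turn [ 0.0003 -0.0005 -0.0035] rows 0.1 0.1
```

```bash

python3 -m crank '[{"x":0,"y":0,"z":0,"ax":0,"ay":0,"az":0,"claw":1},{"x":0,"y":0,"z":0,"ax":0,"ay":0,"az":0,"claw":1},{"x":0,"y":0,"z":0,"ax":0,"ay":0,"az":0,"claw":1},{"x":0,"y":0,"z":0,"ax":0,"ay":0,"az":0,"claw":1},{"x":0,"y":0,"z":0,"ax":0,"ay":0,"az":0,"claw":1}]'
python3 -m crank '[{"x":0,"y":0,"z":-0.02,"ax":0,"ay":0,"az":0,"claw":1},{"x":0,"y":0,"z":-0.045,"ax":0,"ay":0,"az":0,"claw":1},{"x":0,"y":0,"z":-0.07,"ax":0,"ay":0,"az":0,"claw":1},{"x":0,"y":0,"z":-0.09,"ax":0,"ay":0,"az":0,"claw":1},{"x":0,"y":0,"z":-0.10,"ax":0,"ay":0,"az":0,"claw":1}]'
python3 g.py 0.52 0.12 0.21 0.42;python3 g.py 0.481 0.232 0.19 0.42
```

```text
time: 4.0
ee_pos: [0.6489, -0.0331, 0.0831]
eef_rot: [0.979, 0.205, 0.0, 0.0]
ft_force: [0.7, 0.6, 5.3]
width: 0.0575
time: 4.42
ee_pos: [0.6489, -0.0331, 0.1846]
eef_rot: [0.979, 0.205, 0.001, 0.0]
ft_force: [-0.2, 0.8, -3.9]
width: 0.0575
t 4.42 pos [ 0.6489 -0.0331  0.1846] w 0.0575 F [-0.2  0.8 -3.9] 
shift [-0.0566 -0.192  -0.0257] turn [ 0.0004 -0.0007 -0.0035] rows 4.8 0.1
t 4.42 pos [ 0.6489 -0.0331  0.1846] w 0.0575 F [-0.2  0.8 -3.9] 
shift [-0.0474 -0.3102 -0.0057] turn [ 0.0004 -0.0007 -0.0035] rows 7.5 0.1
```

```bash

python3 -m crank '[{"x":-0.003,"y":-0.018,"z":0,"ax":0,"ay":0,"az":0,"claw":1},{"x":-0.008,"y":-0.050,"z":0,"ax":0,"ay":0,"az":0,"claw":1},{"x":-0.014,"y":-0.088,"z":0,"ax":0,"ay":0,"az":0,"claw":1},{"x":-0.020,"y":-0.126,"z":0,"ax":0,"ay":0,"az":0,"claw":1},{"x":-0.026,"y":-0.164,"z":0,"ax":0,"ay":0,"az":0,"claw":1}]'
python3 -m crank '[{"x":-0.006,"y":-0.038,"z":0,"ax":0,"ay":0,"az":0,"claw":1},{"x":-0.012,"y":-0.076,"z":0,"ax":0,"ay":0,"az":0,"claw":1},{"x":-0.017,"y":-0.11,"z":0,"ax":0,"ay":0,"az":0,"claw":1},{"x":-0.020,"y":-0.134,"z":0,"ax":0,"ay":0,"az":0,"claw":1},{"x":-0.021,"y":-0.146,"z":0,"ax":0,"ay":0,"az":0,"claw":1}]'
python3 g.py 0.481 0.232 0.127 0.42
python3 - <<'E'
from bench import camera; import cv2,numpy as np
b=camera("side")["color"][200:400,230:450]
cv2.imwrite("pics/p8.png",cv2.resize(b,None,fx=3,fy=3,interpolation=2))
E
```

```text
time: 4.83
ee_pos: [0.5571, 0.1074, 0.1812]
eef_rot: [0.979, 0.205, -0.001, 0.0]
ft_force: [1.7, 2.0, -2.7]
width: 0.0579
time: 5.25
ee_pos: [0.4781, 0.2349, 0.1818]
eef_rot: [0.978, 0.207, -0.001, -0.0]
ft_force: [-0.2, -0.5, -2.8]
width: 0.0576
t 5.25 pos [0.4781 0.2349 0.1818] w 0.0576 F [-0.2 -0.5 -2.8] 
shift [0.0015 0.0039 0.0548] turn [-0.0003  0.0007 -0.0012] rows 1.3 0.0
```

View pics/p8.png

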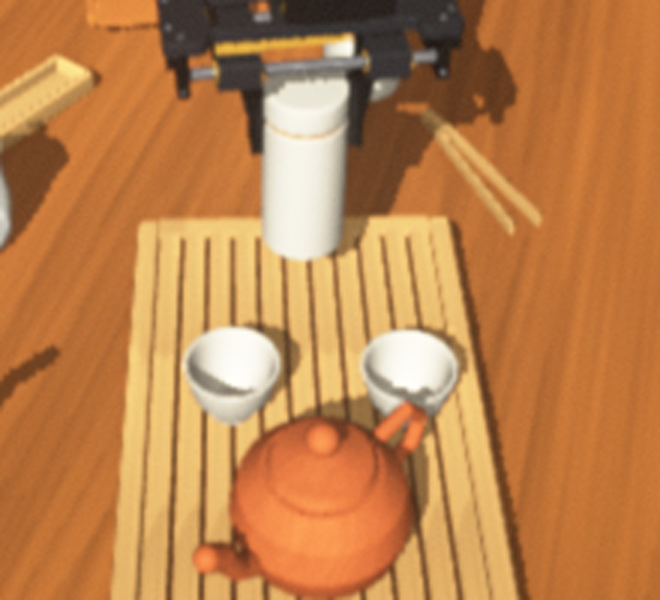

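The canister is held upright over the free end with its base at crop (303,255), and both cups, at (232,370) and (410,370), are well clear. I'll lower it gently.

```bash

python3 -m crank '[{"x":0.001,"y":0.003,"z":0.02,"ax":0,"ay":0,"az":0,"claw":1},{"x":0.001,"y":0.003,"z":0.035,"ax":0,"ay":0,"az":0,"claw":1},{"x":0.001,"y":0.003,"z":0.044,"ax":0,"ay":0,"az":0,"claw":1},{"x":0.001,"y":0.003,"z":0.048,"ax":0,"ay":0,"az":0,"claw":1},{"x":0.001,"y":0.003,"z":0.050,"ax":0,"ay":0,"az":0,"claw":1}]'
python3 -m crank '[{"x":0,"y":0,"z":0.001,"ax":0,"ay":0,"az":0,"claw":1},{"x":0,"y":0,"z":0.002,"ax":0,"ay":0,"az":0,"claw":1},{"x":0,"y":0,"z":0.003,"ax":0,"ay":0,"az":0,"claw":1},{"x":0,"y":0,"z":0.003,"ax":0,"ay":0,"az":0,"claw":1},{"x":0,"y":0,"z":0.003,"ax":0,"ay":0,"az":0,"claw":1}]'
```

```text
time: 5.72
ee_pos: [0.4831, 0.2288, 0.1317]
eef_rot: [0.979, 0.205, -0.001, 0.0]
ft_force: [-0.5, 0.2, -1.5]
width: 0.0575
time: 6.13
ee_pos: [0.4833, 0.2296, 0.1298]
eef_rot: [0.979, 0.205, 0.0, 0.0]
ft_force: [-0.7, 1.3, -4.0]
width: 0.0571
```

```bash

python3 -m crank '[{"x":0,"y":0,"z":0.001,"ax":0,"ay":0,"az":0,"claw":1},{"x":0,"y":0,"z":0.001,"ax":0,"ay":0,"az":0,"claw":1},{"x":0,"y":0,"z":0.002,"ax":0,"ay":0,"az":0,"claw":1},{"x":0,"y":0,"z":0.002,"ax":0,"ay":0,"az":0,"claw":1},{"x":0,"y":0,"z":0.002,"ax":0,"ay":0,"az":0,"claw":1}]'
```

```text
time: 6.55
ee_pos: [0.4834, 0.2297, 0.128]
eef_rot: [0.979, 0.205, 0.0, 0.0]
ft_force: [-0.3, -1.2, 3.3]
width: 0.0575
```

Force has changed sign from −4 to +3.3 N, so the canister is on the tray. I'll open slowly, then fully, and rise.

```bash

python3 -m crank '[{"x":0,"y":0,"z":0,"ax":0,"ay":0,"az":0,"claw":-0.4},{"x":0,"y":0,"z":0,"ax":0,"ay":0,"az":0,"claw":-0.5},{"x":0,"y":0,"z":0,"ax":0,"ay":0,"az":0,"claw":-0.7},{"x":0,"y":0,"z":0,"ax":0,"ay":0,"az":0,"claw":-1},{"x":0,"y":0,"z":0,"ax":0,"ay":0,"az":0,"claw":-1}]'
python3 -m crank '[{"x":0,"y":0,"z":0,"ax":0,"ay":0,"az":0,"claw":-1},{"x":0,"y":0,"z":0,"ax":0,"ay":0,"az":0,"claw":-1},{"x":0,"y":0,"z":0,"ax":0,"ay":0,"az":0,"claw":-1},{"x":0,"y":0,"z":-0.02,"ax":0,"ay":0,"az":0,"claw":-1},{"x":0,"y":0,"z":-0.04,"ax":0,"ay":0,"az":0,"claw":-1}]'
python3 -m crank '[{"x":0,"y":0,"z":-0.04,"ax":0,"ay":0,"az":0,"claw":-1},{"x":0,"y":0,"z":-0.08,"ax":0,"ay":0,"az":0,"claw":-1},{"x":0,"y":0,"z":-0.12,"ax":0,"ay":0,"az":0,"claw":-1},{"x":0,"y":0,"z":-0.14,"ax":0,"ay":0,"az":0,"claw":-1},{"x":0,"y":0,"z":-0.14,"ax":0,"ay":0,"az":0,"claw":-1}]'
python3 g.py 0.66 -0.03 0.3 0.42
python3 - <<'E'
from bench import camera; import cv2,numpy as np
from h import proj
b=camera("side")["color"]
cv2.imwrite("pics/p9.png",cv2.resize(b[100:330,200:440],None,fx=2.5,fy=2.5,interpolation=2))
E
```

```text
time: 6.97
ee_pos: [0.4832, 0.2295, 0.1275]
eef_rot: [0.979, 0.205, -0.0, 0.0]
ft_force: [-0.0, 0.3, -0.3]
width: 0.0777
time: 7.38
ee_pos: [0.4824, 0.2292, 0.1671]
eef_rot: [0.979, 0.205, -0.001, 0.0]
ft_force: [0.4, 0.0, 0.0]
width: 0.0867
time: 7.8
ee_pos: [0.4846, 0.2308, 0.3127]
eef_rot: [0.979, 0.205, 0.004, -0.0]
ft_force: [0.6, 0.9, 0.1]
width: 0.0869
t 7.8 pos [0.4846 0.2308 0.3127] w 0.0869 F [0.6 0.9 0.1] 
shift [0.0559 0.3093 0.0133] turn [ 0.0003 -0.0037 -0.0035] rows 7.5 0.1
```

View pics/p9.png

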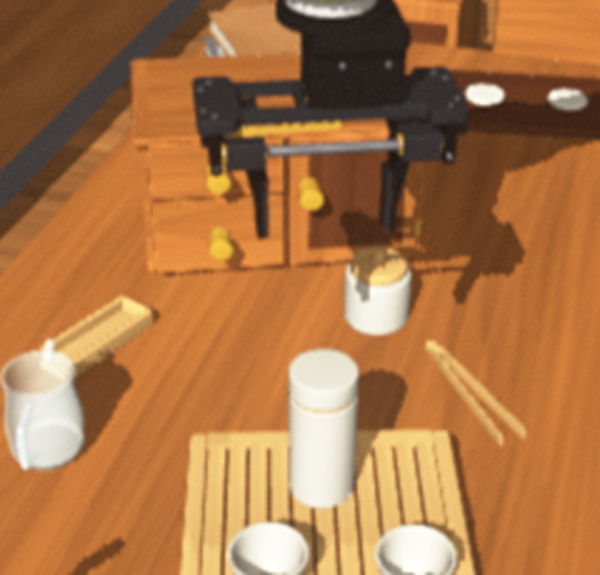

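The canister stands upright on the tray's free end with its base at crop (322,495). The upper knob is visible at crop (218,184), which is full-image (287.2,173.6).

```bash
python3 - <<'E'
from h import *
np.set_printoptions(precision=4,suppress=True)
print("side knob",ray("side",287.2,173.6,.15),"lower",ray("side",200+221/2.5,100+245/2.5,.064),"door",ray("side",200+311/2.5,100+195/2.5,.148))
f=lambda p,z:ray("top",290+p[0]/4,95+p[1]/4,z)
print("top knob",f((267,267),.155),"low",f((258,293),.069),"vase",f((625,383),.22))
E
python3 g.py 0.656 -0.025 0.3 0.42
```

```text
side knob [ 0.6831 -0.0735  0.15  ] lower [ 0.687  -0.0861  0.064 ] door [ 0.5824 -0.083   0.148 ]
top knob [ 0.6873 -0.0877  0.155 ] low [ 0.6861 -0.0865  0.069 ] vase [ 0.5848 -0.3348  0.22  ]
t 7.85 pos [0.484  0.2302 0.3099] w 0.0867 F [-0.2  0.6 -1.3] 
shift [0.0551 0.3028 0.0102] turn [ 0.0002 -0.0021 -0.0035] rows 7.4 0.1
```

```bash
python3 g.py 0.685 -0.087 0.30 0.42
python3 -m crank '[{"x":0.005,"y":0.036,"z":0,"ax":0,"ay":0,"az":0,"claw":-1},{"x":0.01,"y":0.073,"z":0,"ax":0,"ay":0,"az":0,"claw":-1},{"x":0.015,"y":0.110,"z":0,"ax":0,"ay":0,"az":0,"claw":-1},{"x":0.02,"y":0.147,"z":0,"ax":0,"ay":0,"az":0,"claw":-1},{"x":0.025,"y":0.184,"z":0,"ax":0,"ay":0,"az":0,"claw":-1}]'
python3 g.py 0.685 -0.087 0.28 0.42
```

```text
t 7.85 pos [0.484  0.2302 0.3099] w 0.0867 F [-0.2  0.6 -1.3] 
shift [0.0567 0.3713 0.0103] turn [ 0.0002 -0.0021 -0.0035] rows 9.0 0.1
time: 8.27
ee_pos: [0.5802, 0.0692, 0.3062]
eef_rot: [0.979, 0.205, -0.001, 0.0]
ft_force: [1.5, 0.9, -0.6]
width: 0.0871
t 8.27 pos [0.5802 0.0692 0.3062] w 0.0871 F [ 1.5  0.9 -0.6] 
shift [0.0334 0.1851 0.0262] turn [-0.      0.0009 -0.0034] rows 4.6 0.1
```

```bash

python3 -m crank '[{"x":0.007,"y":0.038,"z":0,"ax":0,"ay":0,"az":-0.003,"claw":-1},{"x":0.014,"y":0.076,"z":0.005,"ax":0,"ay":0,"az":-0.003,"claw":-1},{"x":0.021,"y":0.114,"z":0.01,"ax":0,"ay":0,"az":-0.003,"claw":-1},{"x":0.028,"y":0.152,"z":0.02,"ax":0,"ay":0,"az":-0.003,"claw":-1},{"x":0.033,"y":0.18,"z":0.026,"ax":0,"ay":0,"az":-0.003,"claw":-1}]'
python3 -m crank '[{"x":0,"y":0,"z":0.01,"ax":0,"ay":0,"az":0,"claw":-1},{"x":0,"y":0,"z":0.03,"ax":0,"ay":0,"az":0,"claw":-1},{"x":0,"y":0,"z":0.05,"ax":0,"ay":0,"az":0,"claw":-1},{"x":0,"y":0,"z":0.07,"ax":0,"ay":0,"az":0,"claw":-1},{"x":0,"y":0,"z":0.08,"ax":0,"ay":0,"az":0,"claw":-1}]'
python3 g.py 0.685 -0.087 0.132 0.42
python3 - <<'E'
from bench import camera; import cv2,numpy as np
b=camera("side")["color"]
cv2.imwrite("pics/p10.png",cv2.resize(b[90:240,220:400],None,fx=4,fy=4,interpolation=2))
E
```

```text
time: 8.68
ee_pos: [0.6829, -0.0844, 0.2784]
eef_rot: [0.978, 0.207, -0.002, 0.0]
ft_force: [-0.3, 0.1, 0.1]
width: 0.087
time: 9.1
ee_pos: [0.6808, -0.0805, 0.1973]
eef_rot: [0.978, 0.208, -0.002, -0.001]
ft_force: [-1.0, 0.1, -0.8]
width: 0.0869
t 9.1 pos [ 0.6808 -0.0805  0.1973] w 0.0869 F [-1.   0.1 -0.8] 
shift [0.0014 0.0078 0.0653] turn [-0.0012  0.0022 -0.0003] rows 1.6 0.0
```

View pics/p10.png

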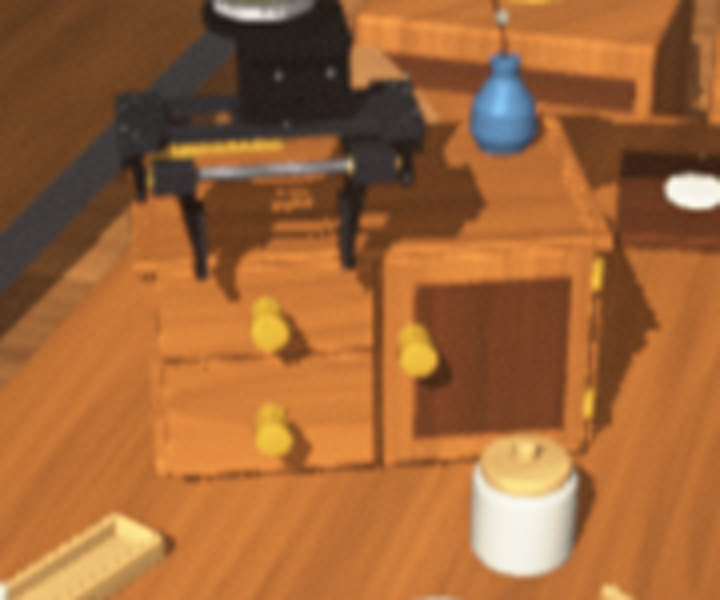

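The fingers straddle the knob laterally: tips at crop (201,275) and (348,265), knob face at (270,330), which is full-image (287.5,172.5). Next I'll check the depth.

```bash
python3 - <<'E'
from h import *
np.set_printoptions(precision=4,suppress=True)
o=np.array([-.41,.912,0])
print("tcp proj",proj("side",[.6808,-.0805,.1973]),"seen 288.6,157.7")
for k in ([.685,-.087,.148],[.681,-.0875,.148]): print(proj("side",np.array(k)+.01*o),"seen 287.5,172.5")
p=ray("side",287.5,172.5,.148);print("face",p,"knob",p-.01*o)
E
```

```text
tcp proj [288.3242 156.8271] seen 288.6,157.7
[288.5434 173.5831] seen 287.5,172.5
[290.0161 173.7076] seen 287.5,172.5
face [ 0.6855 -0.0826  0.148 ] knob [ 0.6896 -0.0917  0.148 ]
```

```bash

python3 -m crank '[{"x":0.002,"y":0.004,"z":0,"ax":0,"ay":0,"az":0,"claw":-1},{"x":0.002,"y":0.008,"z":0.01,"ax":0,"ay":0,"az":0,"claw":-1},{"x":0.002,"y":0.009,"z":0.03,"ax":0,"ay":0,"az":0,"claw":-1},{"x":0.002,"y":0.009,"z":0.05,"ax":0,"ay":0,"az":0,"claw":-1},{"x":0.002,"y":0.009,"z":0.063,"ax":0,"ay":0,"az":0,"claw":-1}]'
python3 -m crank '[{"x":0,"y":0,"z":0,"ax":0,"ay":0,"az":0,"claw":-1},{"x":0,"y":0,"z":0,"ax":0,"ay":0,"az":0,"claw":-1},{"x":0,"y":0,"z":0,"ax":0,"ay":0,"az":0,"claw":-0.5},{"x":0,"y":0,"z":0,"ax":0,"ay":0,"az":0,"claw":0},{"x":0,"y":0,"z":0,"ax":0,"ay":0,"az":0,"claw":0}]'
python3 g.py 0.687 -0.089 0.131 0.42
```

```text
time: 9.57
ee_pos: [0.6879, -0.0886, 0.1372]
eef_rot: [0.978, 0.208, -0.0, 0.0]
ft_force: [0.4, -0.4, -1.0]
width: 0.0872
time: 9.98
ee_pos: [0.6885, -0.088, 0.1399]
eef_rot: [0.978, 0.208, 0.001, 0.0]
ft_force: [0.2, -0.4, -0.6]
width: 0.0743
t 9.98 pos [ 0.6885 -0.088   0.1399] w 0.0743 F [ 0.2 -0.4 -0.6] 
shift [-0.0018  0.0003  0.0089] turn [ 0.0005 -0.0008 -0.0005] rows 0.2 0.0
```

```bash

python3 -m crank '[{"x":-0.001,"y":0,"z":0.004,"ax":0,"ay":0,"az":0,"claw":0},{"x":-0.001,"y":0,"z":0.009,"ax":0,"ay":0,"az":0,"claw":0.3},{"x":-0.001,"y":0,"z":0.009,"ax":0,"ay":0,"az":0,"claw":0.4},{"x":-0.001,"y":0,"z":0.009,"ax":0,"ay":0,"az":0,"claw":0.6},{"x":-0.001,"y":0,"z":0.009,"ax":0,"ay":0,"az":0,"claw":1}]' 10
python3 -m crank '[{"x":0,"y":0,"z":0,"ax":0,"ay":0,"az":0,"claw":1},{"x":0,"y":0,"z":0,"ax":0,"ay":0,"az":0,"claw":1},{"x":0,"y":0,"z":0,"ax":0,"ay":0,"az":0,"claw":1},{"x":0,"y":0,"z":0,"ax":0,"ay":0,"az":0,"claw":1},{"x":0,"y":0,"z":0,"ax":0,"ay":0,"az":0,"claw":1}]'
python3 g.py 0.687 -0.089 0.131 0.42
```

```text
time: 10.4
ee_pos: [0.6869, -0.0884, 0.1295]
eef_rot: [0.978, 0.208, -0.0, 0.0]
ft_force: [0.9, 0.4, -0.2]
width: 0.0418
time: 10.82
ee_pos: [0.6889, -0.0874, 0.1298]
eef_rot: [0.978, 0.208, 0.002, -0.0]
ft_force: [10.9, 2.6, -5.6]
width: 0.0253
t 10.82 pos [ 0.6889 -0.0874  0.1298] w 0.0253 F [10.9  2.6 -5.6] 
shift [-0.0024  0.0006 -0.0012] turn [ 0.0003 -0.0023 -0.0002] rows 0.1 0.0
```

```bash

python3 -m crank '[{"x":0.001,"y":0,"z":0,"ax":0,"ay":0,"az":0,"claw":1},{"x":0.002,"y":0,"z":0,"ax":0,"ay":0,"az":0,"claw":1},{"x":0.003,"y":0,"z":0,"ax":0,"ay":0,"az":0,"claw":1},{"x":0.003,"y":0,"z":0,"ax":0,"ay":0,"az":0,"claw":1},{"x":0.003,"y":0,"z":0,"ax":0,"ay":0,"az":0,"claw":1}]' 45
python3 g.py 0.6419 0.0135 0.1298 0.42
```

```text
time: 11.23
ee_pos: [0.689, -0.0875, 0.1298]
eef_rot: [0.978, 0.208, -0.001, 0.0]
ft_force: [-5.0, -0.7, 4.0]
width: 0.0248
t 11.23 pos [ 0.689  -0.0875  0.1298] w 0.0248 F [-5.  -0.7  4. ] 
shift [-0.002  -0.1114 -0.    ] turn [-0.0001  0.0009 -0.0007] rows 2.7 0.0
```

```bash

python3 -m crank '[{"x":-0.001,"y":-0.006,"z":0,"ax":0,"ay":0,"az":0,"claw":1},{"x":-0.001,"y":-0.014,"z":0,"ax":0,"ay":0,"az":0,"claw":1},{"x":-0.001,"y":-0.022,"z":0,"ax":0,"ay":0,"az":0,"claw":1},{"x":-0.001,"y":-0.030,"z":0,"ax":0,"ay":0,"az":0,"claw":1},{"x":-0.001,"y":-0.036,"z":0,"ax":0,"ay":0,"az":0,"claw":1}]'
python3 g.py 0.6440 0.0128 0.1298 0.42
```

```text
time: 11.65
ee_pos: [0.675, -0.0553, 0.1298]
eef_rot: [0.978, 0.208, 0.001, 0.001]
ft_force: [6.6, -3.6, -3.1]
width: 0.0246
t 11.65 pos [ 0.675  -0.0553  0.1298] w 0.0246 F [ 6.6 -3.6 -3.1] 
shift [-0.0007 -0.0748 -0.0002] turn [ 0.0011 -0.001  -0.001 ] rows 1.8 0.0
```

```bash

python3 -m crank '[{"x":0.001,"y":-0.010,"z":0,"ax":0,"ay":0,"az":0,"claw":1},{"x":0.001,"y":-0.020,"z":0,"ax":0,"ay":0,"az":0,"claw":1},{"x":0.001,"y":-0.030,"z":0,"ax":0,"ay":0,"az":0,"claw":1},{"x":0.001,"y":-0.038,"z":0,"ax":0,"ay":0,"az":0,"claw":1},{"x":0.001,"y":-0.042,"z":0,"ax":0,"ay":0,"az":0,"claw":1}]'
python3 g.py 0.6440 0.0128 0.1298 0.42
python3 -m crank '[{"x":0,"y":-0.010,"z":0,"ax":0,"ay":0,"az":0,"claw":1},{"x":0,"y":-0.018,"z":0,"ax":0,"ay":0,"az":0,"claw":1},{"x":0,"y":-0.025,"z":0,"ax":0,"ay":0,"az":0,"claw":1},{"x":0,"y":-0.030,"z":0,"ax":0,"ay":0,"az":0,"claw":1},{"x":0,"y":-0.032,"z":0,"ax":0,"ay":0,"az":0,"claw":1}]'
python3 g.py 0.6440 0.0128 0.1298 0.42
python3 - <<'E'
from bench import camera; import cv2,numpy as np
a=camera("top")["color"];b=camera("side")["color"]
cv2.imwrite("pics/t11.png",a);cv2.imwrite("pics/s11.png",b)
a=cv2.resize(a[115:205,330:410],(400,450),interpolation=2);b=cv2.resize(b[80:215,240:360],(400,450),interpolation=2)
cv2.imwrite("pics/p11.png",np.hstack([a,b]))
E
```

```text
time: 12.07
ee_pos: [0.6584, -0.017, 0.1298]
eef_rot: [0.978, 0.207, 0.001, 0.001]
ft_force: [5.8, -5.9, -2.4]
width: 0.0245
t 12.07 pos [ 0.6584 -0.017   0.1298] w 0.0245 F [ 5.8 -5.9 -2.4] 
shift [-0.0011 -0.0331 -0.0001] turn [ 0.0014 -0.0004 -0.001 ] rows 0.8 0.0
time: 12.48
ee_pos: [0.646, 0.0118, 0.1298]
eef_rot: [0.978, 0.207, 0.001, 0.001]
ft_force: [8.1, -6.0, -3.2]
width: 0.0248
t 12.48 pos [0.646  0.0118 0.1298] w 0.0248 F [ 8.1 -6.  -3.2] 
shift [-0.0014 -0.0017 -0.    ] turn [ 0.0017 -0.0008 -0.0012] rows 0.1 0.0
```

View pics/p11.png

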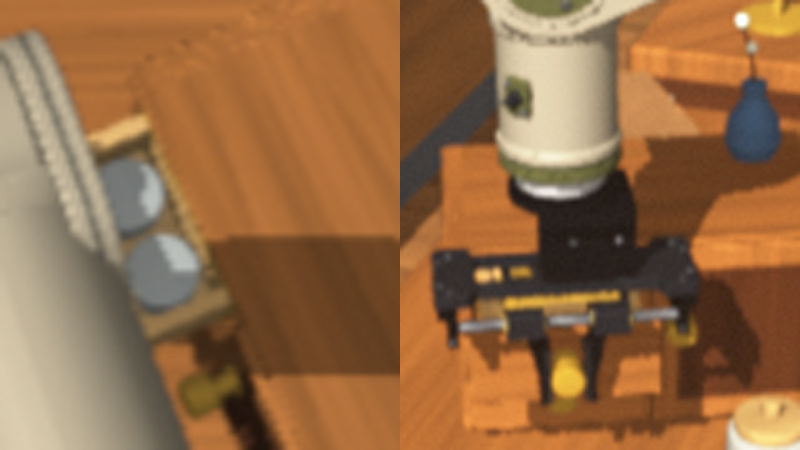

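Viewed so far: 10 pictures. The drawer is out with both tins showing, at crop (130,195) and (160,270), and the knob is still between the fingers at (568,378). Arm travel and spring force both suggest about 108 mm. I'll zoom in on the line against the board's edge.

```bash
python3 - <<'E'
import cv2
from h import *
np.set_printoptions(precision=4,suppress=True)
a=cv2.imread("pics/t11.png")[135:185,345:385]
cv2.imwrite("pics/p12.png",cv2.resize(a,None,fx=12,fy=12,interpolation=cv2.INTER_CUBIC))
k=np.array([.646,.0118,.148]);o=np.array([-.41,.912,0])
print("knob expected",proj("side",k+.01*o),"seen 290.4,193.4")
# expected tins/divider: front edge line and brass line (travel d) in crop pixels at x12
k0=np.array([.689,-.0875,0])
for d in(.103,.110,.117):
    for t in(-.05,0,.03):
        p=k0-o*(.025+.008+.110)+o*d+t*np.array([.912,.41,0]);p[2]=.171   # line at own -108+110 ; knob -141
        q=proj("top",p);print("line",d,t,(q-[345,135])*12)
for t in(-.05,0,.03):
    p=k0-o*.033+t*np.array([.912,.41,0]);p[2]=.185;print("edge",t,(proj("top",p)-[345,135])*12)
E
```

```text
knob expected [290.185  194.7132] seen 290.4,193.4
line 0.103 -0.05 [377.3287 412.0273]
line 0.103 0 [289.7228 233.4179]
line 0.103 0.03 [237.5647 127.0787]
line 0.11 -0.05 [351.8547 423.7035]
line 0.11 0 [264.3467 244.986 ]
line 0.11 0.03 [212.247  138.5827]
line 0.117 -0.05 [326.3659 435.3864]
line 0.117 0 [238.956  256.5607]
line 0.117 0.03 [186.9147 150.0933]
edge -0.05 [358.092  411.7018]
edge 0 [269.6374 231.172 ]
edge 0.03 [216.9784 123.6985]
```

View pics/p12.png

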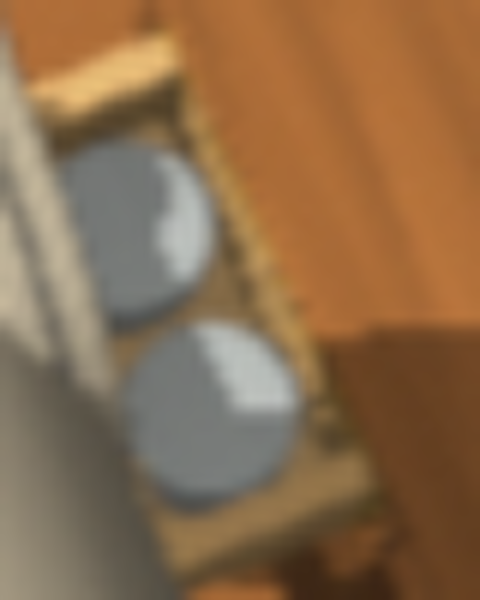

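The tins and the light strip behind them show. The strip runs along the board's edge from crop (195,110) to (320,400), which fits a travel of about 110 mm. I'll add 2 mm and hold.

```bash

python3 -m crank '[{"x":0,"y":-0.001,"z":0,"ax":0,"ay":0,"az":0,"claw":1},{"x":0,"y":-0.002,"z":0,"ax":0,"ay":0,"az":0,"claw":1},{"x":0,"y":-0.002,"z":0,"ax":0,"ay":0,"az":0,"claw":1},{"x":0,"y":-0.002,"z":0,"ax":0,"ay":0,"az":0,"claw":1},{"x":0,"y":-0.002,"z":0,"ax":0,"ay":0,"az":0,"claw":1}]'
for i in 1 2 3 4; do python3 -m crank '[{"x":0,"y":0,"z":0,"ax":0,"ay":0,"az":0,"claw":1},{"x":0,"y":0,"z":0,"ax":0,"ay":0,"az":0,"claw":1},{"x":0,"y":0,"z":0,"ax":0,"ay":0,"az":0,"claw":1},{"x":0,"y":0,"z":0,"ax":0,"ay":0,"az":0,"claw":1},{"x":0,"y":0,"z":0,"ax":0,"ay":0,"az":0,"claw":1}]'; done
python3 - <<'E'
from bench import camera; import cv2,numpy as np
a=camera("top")["color"];b=camera("side")["color"]
a=cv2.resize(a[135:185,345:385],(440,550),interpolation=2);b=cv2.resize(b[80:310,230:380],(359,550),interpolation=2)
cv2.imwrite("pics/p13.png",np.hstack([a,b]))
E
```

```text
time: 13.0
ee_pos: [0.6455, 0.0128, 0.1298]
eef_rot: [0.978, 0.207, 0.001, 0.002]
ft_force: [7.0, -5.1, -3.4]
width: 0.0252
time: 13.42
ee_pos: [0.6455, 0.0128, 0.1298]
eef_rot: [0.978, 0.207, 0.001, 0.001]
ft_force: [7.1, -5.5, -2.1]
width: 0.025
time: 13.83
ee_pos: [0.6455, 0.0128, 0.1298]
eef_rot: [0.978, 0.207, 0.001, 0.002]
ft_force: [7.9, -5.2, -2.9]
width: 0.0249
time: 14.25
ee_pos: [0.6455, 0.0128, 0.1297]
eef_rot: [0.978, 0.207, 0.001, 0.001]
ft_force: [7.5, -5.4, -2.1]
width: 0.0246
time: 14.67
ee_pos: [0.6455, 0.0128, 0.1297]
eef_rot: [0.978, 0.207, 0.001, 0.001]
ft_force: [7.9, -4.9, -3.4]
width: 0.0246
```

View pics/p13.png

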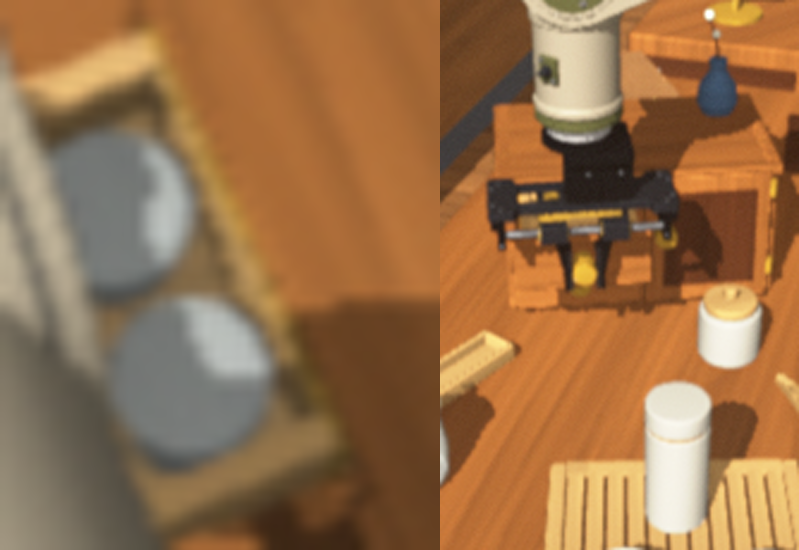

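The brass line now just shows, as a thin yellow line against the board's edge from crop (160,40) to (340,450). The canister stands upright on the tray and the drawer is held still, so I'll hand in.

```bash
python3 -c "from bench import close_job; print(close_job())"; python3 g.py 0.6455 0.0128 0.1297 0.42
```

```text
the job is handed in; nothing more can be done
None
the job is handed in; nothing more can be done
```

The canister now stands released on the free end of the tray. The upper drawer is held at the brass line with the knob still gripped. I handed the job in at about 14.8 s; no verdict is reported.

- **Canister:** The arm set it down about where the free end was measured, and the last picture shows it upright.
- **Drawer:** The tool travelled 109 mm from the shut position and had not moved in the last 1.6 s or so. The spring pulled with about 8 N; 8.5 N is expected at the line.
- **Line and grip:** In the last top view the brass line just shows along the board's front edge. The fingers grip at 45 N, open 25 mm on the 26 mm knob.
- **Rest of the scene:** In the last pictures the jar, vase, lower drawer and door look unmoved. The teapot, cups, pitcher, tong and scoop were not checked again at the end, but nothing came near them.

**Disagreements:**
- A steady sideways force of about 5 N stayed on the gripper from a small misalignment.
- The top and side cameras differed by up to 5 mm on the knob's position. I used a value between them, and the grip held without visible slip.
- My status script printed no reading after the hand-in, so the last readings are from just before it.

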